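# Feel for the empty cell and fill the noodle tray

### The arm

A 6-joint arm with a two-finger parallel gripper is mounted at the origin on the work surface. World frame = base frame: x ahead of the robot, y to its left, z up, the work surface at z = 0. Lengths are in mm, angles in rad, forces in N, time in s.
With the tool pointing down it reaches from about 275 to 750 mm from the base axis. Payload 10.2 kg.
Tool frame: the origin (TCP) lies between the finger pads; the fingertips stand 17 mm ahead of it and the grasp point (between the pads) lies 2 mm behind it; y points along the fingers, x is the direction in which the jaws open and shut, and the axes are right-handed (so a half turn about y gives the same grasp; the last joint's range is limited). The gripper opens to 85 mm and grips with 20 to 120 N. Pads are 22 mm wide; open, the fingers measure 114 mm over their backs; the gripper's body (76 mm by 85 mm) begins 54 mm behind the grasp point. The pads swing forward as they close: fully open they stand 13 mm farther back than shut.
Start: joints at [1.123, 0.313, 1.498, -0, 1.331, -0.223], TCP at [117.041, 511.794, 248.294] pointing down, gripper open.
Joint ranges: [-2.94, 2.94], [-0.97, 2.17], [0.19, 2.56], [-1.23, 4.37], [0.02, 3.11], [-2.88, 2.88]. Speed limits (rad/s): [2.39, 2.39, 3.01, 3.14, 3.14, 3.14].

### API

Orientations are given as a unit quaternion [w, x, y, z].
In Python, from rig import ctrl gives the robot as it stands.
- The arm moves only by the tool jog_arm, never from a script. Its argument "targets" is a list of rows, each an object with "offset": the shift along the tool's x, y, z in m, a list of three; "yaw": the turn about the tool's y in rad. In form: [{"offset": [dx, dy, dz], "yaw": yaw}, ...]. A call has 1 to 12 rows; each row is the pose to reach, as a shift and turn from the pose measured when the call began, along the tool's axes at that moment; what a row does not reach only later rows make up. A row lasts 1/12 s, in which the tool goes at most 41.7 mm and 7.16 degrees, less where a joint would pass 70% of its speed; a pose out of reach is approached as far as the arm can. A call with a gripper value outside its range is refused whole. "fingers" is the finger opening in m, from 0 to 0.0854, set as the call begins (left out, the last holds). The fingers move at their own pace and stop on an object; "grip_force" is the grip in N (left out, the last holds). Time passes only in rows, so rows that repeat a pose let the fingers close. It gives the time, the measured TCP pose, the force and the opening at its end, in the units of the state.
- ctrl.sense(): the state, without advancing time (a new reading comes with each control period).
- ctrl.capture(name): name is "side" or "top"; returns a dict with "img" (420x560x3 uint8, red, green, blue), "intrinsics" (3x3 intrinsics, pixels), "T" (4x4, takes a point from camera to world coordinates). Camera axes: x right, y up, looking along -z (the intrinsics and any distortion apply to the point x, -y, -z); pixel columns grow to the right and rows downward; lengths in mm; the calibration is good to about 2 mm. A picture is of the moment at which its call begins. There is no depth.
- ctrl.finish_job(): hands the job in, once; it reports no verdict.
Trained networks look in the newest picture that a camera, given by its name, has taken for a name from the list of things; names that differ only in an ending like _2 or _b are one class to them, and where a whole thing is asked for, a point or a joint stands for the part that bears it (a point fixed in the world has none). Each returns a list of dicts, best first, with "score" (0 to 1); they miss things now and then, are a little off and sometimes report something else, mostly with a low value. They report only what shows in the picture. A call takes as long as a camera call. They do not tell look-alikes from the thing itself.
- ctrl.boxes_of(camera, target): "box" ([left, top, right, bottom] in pixels, round what is visible of it).
- ctrl.regions_of(camera, target): "region" (420x560 bool, what is visible of it) and "box" ([left, top, right, bottom] in pixels, round what is visible of it).
The state is a dict: "time_s": time; "joints": joint angles; "dq": joint speeds; "tau": joint torques, N m; "eef_pos": TCP position; "ee_rot": TCP orientation; "force": force on the tool from outside, world axes, zero at the start; "wrist_torque": the same for the moment, N m; "grip_width": opening from 0.0 (shut) to 1.0 (fully open).
Only numpy, scipy, OpenCV 4.12 (cv2) and the standard library are available. Lean on these libraries where they do the work, as an engineer would, in place of code of your own. Each camera call takes 0.05 s, during which the arm holds its last target.

### The job

One cell of the partitioned tray still lacks its noodle nest. First feel that it is empty: press the fingertips, holding nothing, lightly on the cork pad in that cell for about half a second; then pick up the round noodle nest from the bench, set it down flat and gently in that cell and let go. Leave the long noodle loaf on the bench where it lies.

Things in the scene. Friction and masses are not known exactly. Their poses are not given: they have to be found in the camera images.
- nest: The round nest of hard dried noodles standing alone on the bench: a cream upright cylinder 56 mm across and 38 mm high, rigid, 50 to 100 g. Origin at the centre of its underside, z up. Five nests like it already stand in the tray.
- tray: White plastic tray fixed to the bench, 188 mm along its x, 280 mm along its y, 24 mm high; origin at the centre of its underside, z up. Walls, dividers and floor are 4 mm thick. 2 cells along its x by 3 along its y, each 88 x 88 mm inside; cell centres lie at x = -46 or 46 mm and y = -92, 0 or 92 mm in its frame. Five cells hold a loose nest (tops 46 mm above the bench, each within about 4 mm of its cell centre), one is empty. A cork pad covers most of every cell's floor.
- empty_pad: The fixed square cork pad, 70 x 70 mm and 5.5 mm thick, on the floor of the one empty cell, at the cell's centre, axes parallel to the tray's. Origin at the centre of its underside, 4 mm above the bench; its rigid top is 9.5 mm above the bench.
- loaf: Bystander: a long loaf of dried noodles lying on the bench on the same side as the round nest, 118 mm along its x, 58 mm along its y, 32 mm high; origin at the centre of its underside. At least 130 mm from the nest, centre to centre.
Mind the look-alikes: they are no part of the job. What is shaped like the nest but blue is not meant. Of the things shaped like the empty_pad, the cork one is meant.

How it is judged:
By the outcome, as a careful person would: the job done as asked, in the order asked, and still so for the second after the job is handed in, with the robot touching nothing.
It also fails if it takes over 48 s, if anything falls off the work surface, if the arm or the gripper's body presses on something with over 40 N, if the wrist force passes 120 N, or if a joint passes its speed limit or range.

## Working session

There is one attempt and no reset: what is moved stays moved. The work goes in short steps, Python scripts to look and compute and a tool call to move; the robot and the scene stay as the last step left them, time stands still between calls to the robot, and variables do not carry over. Pictures are saved under pics/ and viewed, and the job is handed in when it is done.

Besides the shell and the picture viewer there is one more tool, called after "Request:" as name(argument=value, ...), one argument or row to a line, values as JSON. jog_arm: Moves the arm, as the interface text tells. Its arguments: {"type":"object","properties":{"targets":{"type":"array"},"fingers":{"type":"number"},"grip_force":{"type":"number"}},"required":["targets"]}

```bash
ls; mkdir -p pics; cat > h.py <<'E'
import numpy as np, cv2
from rig import ctrl
E
python3 - <<'E'
from h import *
np.set_printoptions(suppress=True,precision=4)
for n in ("top","side"):
    c=ctrl.capture(n); cv2.imwrite(f"pics/{n}0.png",c["img"][:,:,::-1]); np.savez(f"{n}0.npz",**c)
    print(n,c["intrinsics"],c["T"],[k for k in c])
    for t in("nest","tray","empty_pad","loaf"):
        print(t,[(np.round(b["box"],1),round(b["score"],2)) for b in ctrl.boxes_of(n,t)])
print(ctrl.sense())
E
```

```text
pics
top [[413.8247   0.     275.9717]
 [  0.     413.8247 206.9898]
 [  0.       0.       1.    ]] [[   0.0601    0.9772   -0.2037  376.8814]
 [  -0.9982    0.0593   -0.0099 -101.2587]
 [   0.0024    0.2039    0.979  1031.6934]
 [   0.        0.        0.        1.    ]] ['img', 'intrinsics', 'T']
nest [(array([389.2, 245.9, 415.9, 267.6]), 0.65), (array([341.6, 259.8, 369.4, 278.2]), 0.62)]
tray [(array([118.6, 177.7, 247.6, 283.8]), 0.81)]
empty_pad [(array([172.1, 201. , 207.6, 233. ]), 0.81), (array([158. , 125.7, 190.9, 160.5]), 0.64)]
loaf [(array([348.1, 168.1, 374.8, 216.5]), 0.55)]
side [[385.9817   0.     277.5926]
 [  0.     385.9817 208.4714]
 [  0.       0.       1.    ]] [[   0.9387    0.2755   -0.2071  440.3849]
 [  -0.3446    0.7408   -0.5766 -518.5918]
 [  -0.0054    0.6127    0.7903  613.8022]
 [   0.        0.        0.        1.    ]] ['img', 'intrinsics', 'T']
nest [(array([259.8, 374.8, 299.7, 420. ]), 0.65), (array([214.7, 312.1, 253.5, 355.7]), 0.6)]
tray [(array([158.1, 103.2, 252.8, 205.5]), 0.95)]
empty_pad [(array([279.5, 103.6, 310.4, 126.5]), 0.98), (array([215.4, 135.2, 246.5, 161.4]), 0.82)]
loaf []
{'time_s': 0.5, 'joints': array([ 1.1226,  0.3129,  1.4978, -0.    ,  1.331 , -0.2234]), 'dq': array([-0.0011, -0.0012, -0.0017,  0.0012, -0.0004,  0.0009]), 'tau': array([ -0.0007, -41.193 , -25.9775,  -0.0002,   0.0008,   0.    ]), 'eef_pos': array([117.0309, 511.7698, 248.2413]), 'ee_rot': array([-0.5529,  0.553 ,  0.4407, -0.4408]), 'force': array([-0.0447, -0.4004,  0.2347]), 'wrist_torque': array([ 0.0239, -0.001 ,  0.0102]), 'grip_width': 1.0003185499975606}
```

View pics/top0.png

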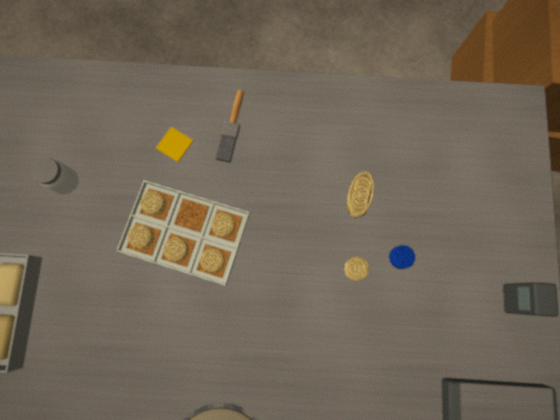

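View pics/side0.png

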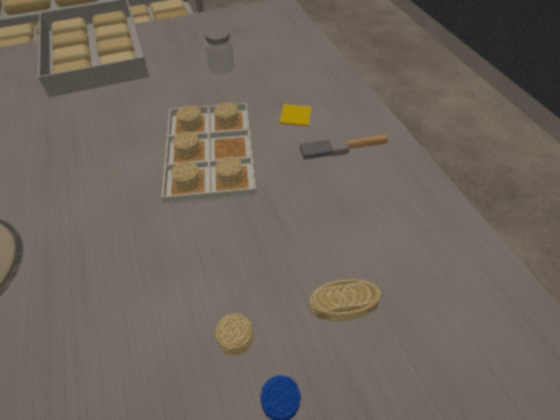

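```bash
cat >> h.py <<'E'
def ray(c,uv,z):
    K=c["intrinsics"];T=c["T"]
    p=np.atleast_2d(np.array(uv,float))
    d=np.c_[(p[:,0]-K[0,2])/K[0,0],-(p[:,1]-K[1,2])/K[1,1],-np.ones(len(p))]@T[:3,:3].T
    o=T[:3,3]; s=(z-o[2])/d[:,2]
    return (o+d*s[:,None])[:,:2]
def proj(c,P):
    K=c["intrinsics"];T=c["T"]
    q=(np.atleast_2d(P)-T[:3,3])@T[:3,:3]
    return np.c_[K[0,0]*q[:,0]/-q[:,2]+K[0,2],K[1,1]*-q[:,1]/-q[:,2]+K[1,2]]
E
python3 - <<'E'
from h import *
t=dict(np.load("top0.npz"));s=dict(np.load("side0.npz"))
cv2.imwrite("pics/zt.png",cv2.resize(t["img"][175:290,112:255,::-1],None,fx=5,fy=5,interpolation=cv2.INTER_CUBIC))
cv2.imwrite("pics/zs.png",cv2.resize(s["img"][95:205,155:262,::-1],None,fx=5,fy=5,interpolation=cv2.INTER_CUBIC))
E
```

```text
(no output)
```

View pics/zt.png

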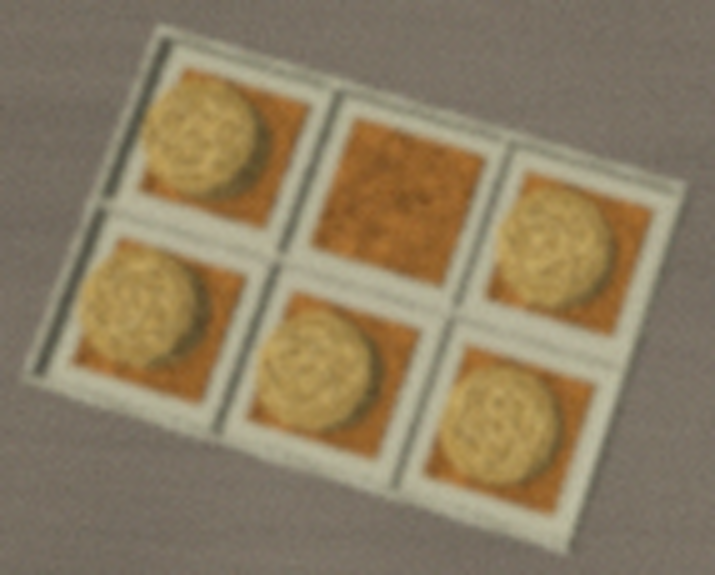

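View pics/zs.png

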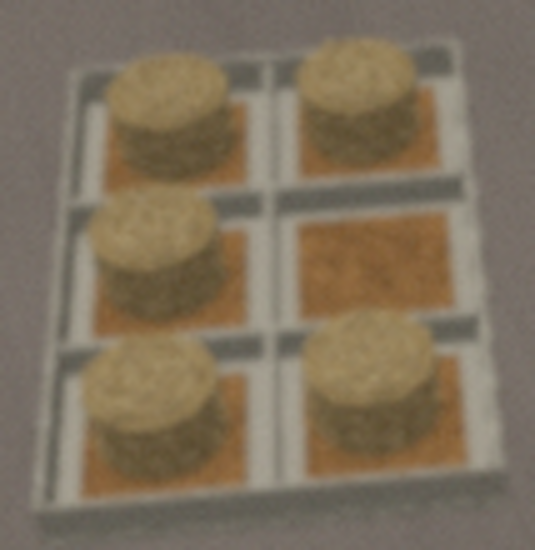

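```bash
python3 - <<'E'
from h import *
from scipy.optimize import minimize
np.set_printoptions(suppress=True,precision=1)
t=dict(np.load("top0.npz"));s=dict(np.load("side0.npz"))
f=lambda a,o:(np.array(a)+.5)/5-.5+np.array(o)
for c,o,pad,rim in((t,(112,175),[(357,117),(489,160),(443,288),(312,245)],[(160,27),(685,183),(568,552),(27,378)]),
  (s,(155,95),[(298,222),(447,210),(455,307),(302,316)],[(72,70),(460,42),(505,470),(38,510)])):
    for a,z in((pad,9.5),(rim,24)):
        w=ray(c,f(a,o),z); e=np.roll(w,-1,0)-w
        print(z,w.mean(0),"sides",np.linalg.norm(e,axis=1),"ang",np.degrees(np.arctan2(e[:,1],e[:,0])))
ths=np.linspace(0,2*np.pi,60)
for n,c in(("top",t),("side",s)):
  r=ctrl.capture(n)
  for tt in("nest","loaf"):
    for b in ctrl.regions_of(n,tt):
        m=b["region"]; col=r["img"][m].mean(0)
        print(n,tt,b["score"],b["box"],col, m.sum())
        if tt=="nest" and col[2]<col[0]:
            ys,xs=np.nonzero(m)
            def rend(x,y,h=38):
                P=np.r_[[(x+28*np.cos(a),y+28*np.sin(a),zz) for a in ths for zz in(0,h)]]
                im=np.zeros((420*4,560*4),np.uint8); cv2.fillConvexPoly(im,cv2.convexHull((proj(c,P)*4+1.5).round().astype(np.int32)),1)
                return cv2.resize(im.astype(np.float32),(560,420),interpolation=cv2.INTER_AREA)
            x0=ray(c,[xs.mean(),ys.mean()],19)[0]
            res=minimize(lambda q:np.abs(rend(*q)-m).sum(),x0,method="Nelder-Mead",options=dict(initial_simplex=[x0,x0+[6,0],x0+[0,6]]))
            print("  nest",res.x,res.fun,"init",x0)
        if tt=="loaf":
            q=cv2.minAreaRect(np.argwhere(m)[:,::-1].astype(np.float32)); print("  loaf",ray(c,cv2.boxPoints(q),20))
R=ctrl.sense()["ee_rot"]
from scipy.spatial.transform import Rotation as Ro
print(Ro.from_quat(R,scalar_first=True).as_matrix())
E
```

```text
9.5 [556.2 119.2] sides [71.1 68.4 69.8 68.5] ang [-104.8  165.8   75.3  -13.1]
24 [513.1 132.3] sides [277.4 187.8 277.9 184.6] ang [-103.3  166.9   76.   -13.3]
9.5 [557.8 124.8] sides [68.7 64.  67.5 61.6] ang [ -13.7 -103.9  164.3   77.2]
24 [512.9 132.8] sides [188.3 278.9 185.8 278.8] ang [ -13.9 -103.6  166.    76.9]
top nest 0.74 [346.2, 257.8, 369.7, 279.2] [170.7 143.4  84.1] 461
  nest [ 448.9 -292.9] 44.625 init [ 449.2 -294.1]
top nest 0.59 [389.9, 245.8, 411.2, 267.2] [ 20.5  54.2 122.5] 485
top loaf 0.86 [346.0, 168.7, 374.2, 217.2] [165.1 138.2  80.6] 968
  loaf [[ 581.7 -254.8]
 [ 702.  -280.5]
 [ 689.7 -342.4]
 [ 570.  -315.3]]
side nest 0.77 [261.7, 370.7, 297.8, 420.0] [ 28.   57.7 109.8] 1523
side nest 0.75 [216.2, 314.2, 253.5, 354.6] [139.8 120.6  85.1] 1253
  nest [ 447.9 -295.3] 105.9375 init [ 447.9 -294.5]
side loaf 0.82 [309.5, 281.6, 381.9, 320.7] [136.  116.9  81.2] 2319
  loaf [[ 593.  -248.5]
 [ 706.1 -290.4]
 [ 671.2 -352.4]
 [ 565.5 -313.3]]
[[ 0.2 -0.  -1. ]
 [ 1.  -0.   0.2]
 [-0.  -1.   0. ]]
```

```bash
cat >> h.py <<'E'
from scipy.spatial.transform import Rotation as Ro
def off(x,y,z):
    s=ctrl.sense(); R=Ro.from_quat(s["ee_rot"],scalar_first=True).as_matrix()
    print("t",round(s["time_s"],2),"pos",s["eef_pos"].round(1),"F",s["force"].round(1),"grip",round(s["grip_width"],3),"q6",s["joints"][[0,5]].round(2),"tilt",(R[:,1]).round(4),"xaxis",R[:,0].round(3))
    print("offset m",(R.T@(np.array([x,y,z])-s["eef_pos"])/1000).round(4))
E
python3 -c "
from h import *
off(557.5,122,120)"
```

```text
t 0.8 pos [117.  511.8 248.3] F [ 1.  -0.1 -0.3] grip 1.0 q6 [ 1.12 -0.22] tilt [-0. -0. -1.] xaxis [ 0.223  0.975 -0.   ]
offset m [-0.2818  0.1283 -0.5163]
```

Request:
jog_arm(
  targets=[
    {"offset":[-0.02,0.005,-0.037],"yaw":0},
    {"offset":[-0.035,0.01,-0.065],"yaw":0},
    {"offset":[-0.05,0.01,-0.095],"yaw":0},
    {"offset":[-0.07,0.01,-0.13],"yaw":0},
    {"offset":[-0.09,0.01,-0.165],"yaw":0},
    {"offset":[-0.11,0.02,-0.2],"yaw":0},
    {"offset":[-0.13,0.03,-0.235],"yaw":0},
    {"offset":[-0.15,0.04,-0.27],"yaw":0},
    {"offset":[-0.17,0.05,-0.305],"yaw":0},
    {"offset":[-0.19,0.06,-0.34],"yaw":0},
    {"offset":[-0.21,0.07,-0.375],"yaw":0},
    {"offset":[-0.23,0.08,-0.41],"yaw":0},
  ],
  fingers=0,
  grip_force=25,
)

```text
time_s: 1.8
eef_pos: [466.7, 194.5, 168.0]
ee_rot: [-0.553, 0.553, 0.441, -0.441]
force: [0.4, 1.0, -0.2]
grip_width: 0.005
```

```bash
python3 -c "
from h import *
off(557.5,122,70)"
```

```text
t 1.8 pos [466.7 194.5 168. ] F [ 0.4  1.  -0.2] grip 0.005 q6 [ 0.16 -1.18] tilt [ 4.e-04  1.e-04 -1.e+00] xaxis [0.223 0.975 0.   ]
offset m [-0.0504  0.098  -0.1046]
```

Request:
jog_arm(
  targets=[
    {"offset":[-0.017,0.01,-0.035],"yaw":0},
    {"offset":[-0.034,0.02,-0.07],"yaw":0},
    {"offset":[-0.05,0.04,-0.1045],"yaw":0},
    {"offset":[-0.0504,0.075,-0.1046],"yaw":0},
    {"offset":[-0.0504,0.098,-0.1046],"yaw":0},
    {"offset":[-0.0504,0.108,-0.1046],"yaw":0},
    {"offset":[-0.0504,0.108,-0.1046],"yaw":0},
    {"offset":[-0.0504,0.108,-0.1046],"yaw":0},
  ],
)

```text
time_s: 2.47
eef_pos: [557.8, 122.3, 60.9]
ee_rot: [-0.553, 0.553, 0.441, -0.44]
force: [0.4, 0.2, 0.2]
grip_width: -0.003
```

```bash
python3 - <<'E'
from h import *
for n in ("top","side"):
    c=ctrl.capture(n); 
    sl=np.s_[160:290,110:280] if n=="top" else np.s_[60:210,150:320]
    cv2.imwrite(f"pics/{n}1.png",cv2.resize(c["img"][sl][:,:,::-1],None,fx=3,fy=3,interpolation=cv2.INTER_CUBIC))
a=[cv2.imread(f"pics/{n}1.png") for n in("top","side")]
h=max(i.shape[0] for i in a)
im=np.hstack([cv2.copyMakeBorder(i,0,h-i.shape[0],0,0,0) for i in a]);cv2.imwrite("pics/both1.png",cv2.resize(im,None,fx=.78,fy=.78))
off(557.5,122,30)
E
```

```text
t 2.57 pos [558.4 122.4  61.9] F [-0.3  0.1 -0. ] grip 0.001 q6 [ 0.01 -1.34] tilt [ 3.7e-03  1.0e-04 -1.0e+00] xaxis [0.223 0.975 0.001]
offset m [-0.0006  0.0319  0.0009]
```

View pics/both1.png

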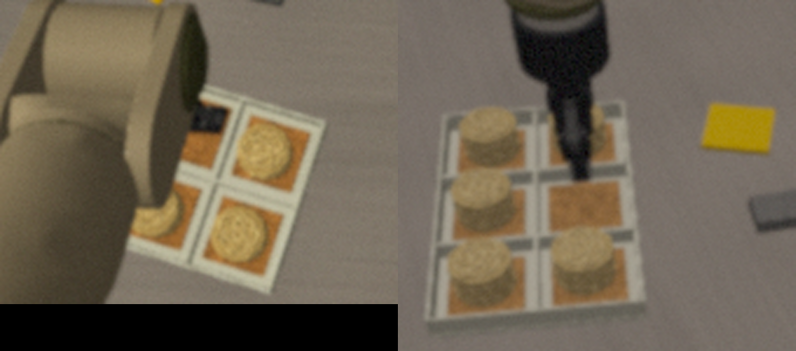

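The side view shows the shut fingertips hanging over the empty cork cell (composite about 580,175). In the top view the arm hides most of that cell. I'll descend carefully.

Request:
jog_arm(
  targets=[
    {"offset":[-0.0006,0.012,0.001],"yaw":0},
    {"offset":[-0.0006,0.024,0.001],"yaw":0},
    {"offset":[-0.0006,0.03,0.001],"yaw":0},
    {"offset":[-0.0006,0.032,0.001],"yaw":0},
    {"offset":[-0.0006,0.032,0.001],"yaw":0},
  ],
)

```text
time_s: 2.98
eef_pos: [557.2, 122.1, 29.6]
ee_rot: [-0.552, 0.553, 0.442, -0.44]
force: [-0.3, 0.4, -0.2]
grip_width: -0.002
```

```bash
python3 -c "
from h import *
off(557.5,122,26.5)"
```

```text
t 2.98 pos [557.2 122.1  29.6] F [-0.3  0.4 -0.2] grip -0.002 q6 [ 0.01 -1.34] tilt [ 2.8e-03  1.0e-04 -1.0e+00] xaxis [0.222 0.975 0.001]
offset m [ 0.      0.0031 -0.0003]
```

Request:
jog_arm(
  targets=[
    {"offset":[0,0.001,0],"yaw":0},
    {"offset":[0,0.002,0],"yaw":0},
    {"offset":[0,0.003,0],"yaw":0},
    {"offset":[0,0.0035,0],"yaw":0},
  ],
)

```text
time_s: 3.32
eef_pos: [557.4, 122.1, 26.6]
ee_rot: [-0.552, 0.554, 0.442, -0.44]
force: [-1.9, 0.8, 6.5]
grip_width: 0.001
```

Request:
jog_arm(
  targets=[
    {"offset":[0,0.0008,0],"yaw":0},
    {"offset":[0,0.0008,0],"yaw":0},
    {"offset":[0,0.0008,0],"yaw":0},
    {"offset":[0,0.0008,0],"yaw":0},
  ],
)

```text
time_s: 3.65
eef_pos: [557.4, 122.1, 26.5]
ee_rot: [-0.552, 0.554, 0.442, -0.44]
force: [-3.8, -0.1, 7.6]
grip_width: 0.003
```

Request:
jog_arm(
  targets=[
    {"offset":[0,0.0008,0],"yaw":0},
    {"offset":[0,0.0008,0],"yaw":0},
    {"offset":[0,0.0008,0],"yaw":0},
    {"offset":[0,0.0008,0],"yaw":0},
  ],
)

```text
time_s: 3.98
eef_pos: [557.4, 122.1, 26.6]
ee_rot: [-0.552, 0.554, 0.442, -0.44]
force: [-3.9, -0.4, 7.9]
grip_width: -0.001
```

Request:
jog_arm(
  targets=[
    {"offset":[0,-0.006,0],"yaw":0},
    {"offset":[0,-0.03,0],"yaw":0},
    {"offset":[0,-0.065,0],"yaw":0},
    {"offset":[0,-0.1,0],"yaw":0},
    {"offset":[-0.035,-0.12,0],"yaw":0},
    {"offset":[-0.075,-0.123,0],"yaw":0},
    {"offset":[-0.115,-0.123,0.005],"yaw":0},
    {"offset":[-0.155,-0.123,0.005],"yaw":0},
    {"offset":[-0.195,-0.123,0.01],"yaw":0},
    {"offset":[-0.235,-0.123,0.01],"yaw":0},
    {"offset":[-0.275,-0.123,0.01],"yaw":0},
    {"offset":[-0.315,-0.123,0.01],"yaw":0},
  ],
)

```text
time_s: 4.98
eef_pos: [476.5, -184.6, 149.9]
ee_rot: [-0.552, 0.554, 0.442, -0.44]
force: [1.1, -0.7, -0.6]
grip_width: -0.003
```

```bash
python3 -c "
from h import *
off(448.4,-294,120)"
```

```text
t 4.98 pos [ 476.5 -184.6  149.9] F [ 1.1 -0.7 -0.6] grip -0.003 q6 [-0.6  -1.95] tilt [ 4.2e-03 -5.0e-04 -1.0e+00] xaxis [0.222 0.975 0.   ]
offset m [-0.1129  0.0299  0.0032]
```

Request:
jog_arm(
  targets=[
    {"offset":[-0.035,0.005,0.001],"yaw":0},
    {"offset":[-0.07,0.012,0.002],"yaw":0},
    {"offset":[-0.1,0.02,0.003],"yaw":0},
    {"offset":[-0.1129,0.03,0.0032],"yaw":0},
    {"offset":[-0.1129,0.03,0.0032],"yaw":0},
    {"offset":[-0.1129,0.03,0.0032],"yaw":0},
  ],
  fingers=0.072,
)

```text
time_s: 5.48
eef_pos: [448.3, -293.5, 119.5]
ee_rot: [-0.552, 0.554, 0.442, -0.44]
force: [-0.1, 0.4, -0.1]
grip_width: 0.838
```

```bash
python3 - <<'E'
from h import *
for n in ("top","side"):
    c=ctrl.capture(n); 
    sl=np.s_[190:320,300:450] if n=="top" else np.s_[230:420,150:320]
    cv2.imwrite(f"pics/{n}2.png",cv2.resize(c["img"][sl][:,:,::-1],None,fx=3,fy=3,interpolation=cv2.INTER_CUBIC))
a=[cv2.imread(f"pics/{n}2.png") for n in("top","side")]
h=max(i.shape[0] for i in a)
im=np.hstack([cv2.copyMakeBorder(i,0,h-i.shape[0],0,0,0) for i in a]);cv2.imwrite("pics/both2.png",cv2.resize(im,None,fx=.8,fy=.8))
off(448.4,-294,60)
E
```

```text
t 5.58 pos [ 448.9 -292.8  120.3] F [-0.7 -0.1  0.4] grip 0.844 q6 [-0.8  -2.15] tilt [ 4.5e-03 -5.0e-04 -1.0e+00] xaxis [0.221 0.975 0.001]
offset m [-0.0013  0.0603  0.0005]
```

View pics/both2.png

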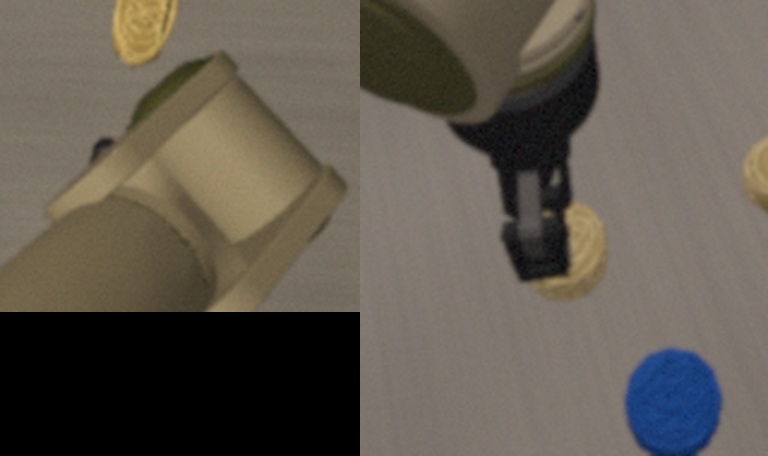

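The side view shows the open gripper above the cream nest (composite about 575,250), with the blue one nearer the camera (675,400). Descending.

Request:
jog_arm(
  targets=[
    {"offset":[-0.0013,0.02,0.0005],"yaw":0},
    {"offset":[-0.0013,0.045,0.0005],"yaw":0},
    {"offset":[-0.0013,0.058,0.0005],"yaw":0},
    {"offset":[-0.0013,0.064,0.0005],"yaw":0},
    {"offset":[-0.0013,0.07,0.0005],"yaw":0},
    {"offset":[-0.0013,0.075,0.0005],"yaw":0},
    {"offset":[-0.0013,0.08,0.0005],"yaw":0},
    {"offset":[-0.0013,0.084,0.0005],"yaw":0},
  ],
)

```text
time_s: 6.25
eef_pos: [448.9, -294.0, 36.4]
ee_rot: [-0.551, 0.554, 0.443, -0.44]
force: [-0.3, 0.5, 0.2]
grip_width: 0.842
```

```bash
python3 - <<'E'
from h import *
c=ctrl.capture("side"); 
sl=np.s_[270:400,160:310]
cv2.imwrite(f"pics/side3.png",cv2.resize(c["img"][sl][:,:,::-1],None,fx=5,fy=5,interpolation=cv2.INTER_CUBIC))
off(448.4,-294,20)
E
```

```text
t 6.3 pos [ 448.5 -293.8   35.7] F [-0.   0.5 -0.3] grip 0.841 q6 [-0.8  -2.15] tilt [ 4.4e-03 -2.0e-04 -1.0e+00] xaxis [0.221 0.975 0.001]
offset m [-0.0002  0.0157  0.0001]
```

View pics/side3.png

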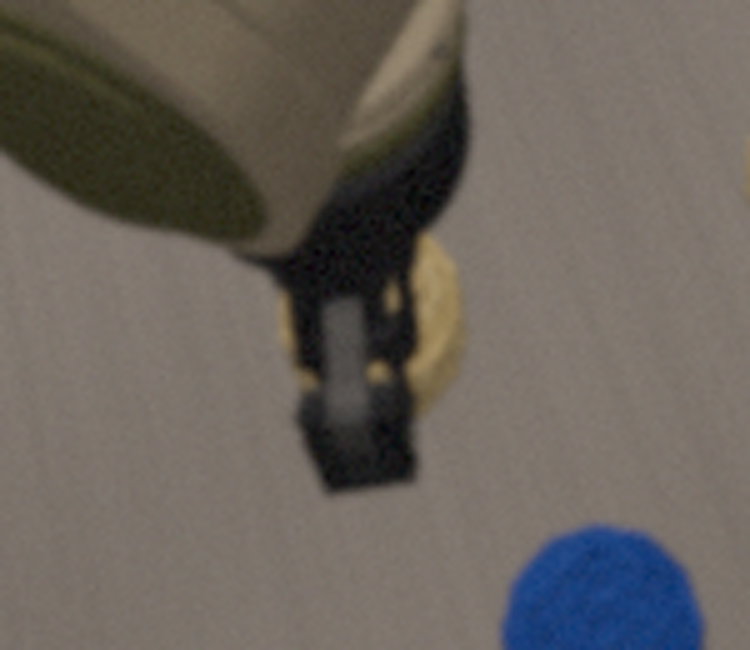

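```bash
python3 - <<'E'
from h import *
s=dict(np.load("side0.npz"))
R=Ro.from_quat(ctrl.sense()["ee_rot"],scalar_first=True).as_matrix()
for r in (36,42,50):
  for z in(10,20,30):
    c=np.array([448.5,-293.8,z])-R[:,0]*r
    p=proj(s,[c+R[:,2]*11,c-R[:,2]*11]); print(r,z,((p-[160,270])*5).round())
E
```

```text
36 10 [[348. 452.]
 [420. 442.]]
36 20 [[345. 442.]
 [418. 432.]]
36 30 [[341. 432.]
 [415. 421.]]
42 10 [[349. 472.]
 [422. 462.]]
42 20 [[346. 462.]
 [419. 452.]]
42 30 [[342. 452.]
 [417. 442.]]
50 10 [[351. 500.]
 [424. 490.]]
50 20 [[347. 490.]
 [421. 480.]]
50 30 [[343. 480.]
 [419. 470.]]
```

Request:
jog_arm(
  targets=[
    {"offset":[0,0.005,0],"yaw":0},
    {"offset":[0,0.01,0],"yaw":0},
    {"offset":[0,0.014,0],"yaw":0},
    {"offset":[0,0.016,0],"yaw":0},
    {"offset":[0,0.0175,0],"yaw":0},
    {"offset":[0,0.0185,0],"yaw":0},
    {"offset":[0,0.0195,0],"yaw":0},
  ],
)

```text
time_s: 6.88
eef_pos: [448.7, -293.9, 16.2]
ee_rot: [-0.551, 0.554, 0.443, -0.44]
force: [0.5, -0.9, -0.1]
grip_width: 0.844
```

Request:
jog_arm(
  targets=[
    {"offset":[0,0.0015,0],"yaw":0},
    {"offset":[0,0.003,0],"yaw":0},
    {"offset":[0,0.0045,0],"yaw":0},
  ],
)

```text
time_s: 7.13
eef_pos: [448.7, -293.9, 11.6]
ee_rot: [-0.551, 0.554, 0.443, -0.44]
force: [0.3, 0.2, 0.2]
grip_width: 0.844
```

Request:
jog_arm(
  targets=[
    {"offset":[0,0.001,0],"yaw":0},
    {"offset":[0,0.002,0],"yaw":0},
    {"offset":[0,0.003,0],"yaw":0},
  ],
)

```text
time_s: 7.38
eef_pos: [448.7, -293.9, 8.6]
ee_rot: [-0.551, 0.554, 0.443, -0.44]
force: [-3.3, 2.8, 16.5]
grip_width: 0.846
```

Request:
jog_arm(
  targets=[
    {"offset":[0,-0.006,0],"yaw":0},
    {"offset":[0,-0.014,0],"yaw":0},
    {"offset":[0,-0.02,0],"yaw":0},
    {"offset":[0,-0.022,0],"yaw":0},
    {"offset":[0,-0.022,0],"yaw":0},
  ],
)

```text
time_s: 7.8
eef_pos: [449.0, -294.2, 31.6]
ee_rot: [-0.551, 0.554, 0.443, -0.44]
force: [0.3, -0.4, 0.1]
grip_width: 0.843
```

Request:
jog_arm(
  targets=[
    {"offset":[0,0,0],"yaw":0},
    {"offset":[0,0,0],"yaw":0},
    {"offset":[0,0,0],"yaw":0},
    {"offset":[0,0,0],"yaw":0},
    {"offset":[0,0,0],"yaw":0},
    {"offset":[0,0,0],"yaw":0},
  ],
  fingers=0.04,
  grip_force=25,
)

```text
time_s: 8.3
eef_pos: [449.0, -294.2, 31.9]
ee_rot: [-0.551, 0.554, 0.443, -0.44]
force: [-1.2, 2.1, 5.0]
grip_width: 0.643
```

Request:
jog_arm(
  targets=[
    {"offset":[0,-0.01,0],"yaw":0},
    {"offset":[0,-0.03,0],"yaw":0},
    {"offset":[0,-0.06,0],"yaw":0},
    {"offset":[0,-0.09,0],"yaw":0},
    {"offset":[0,-0.1,0],"yaw":0},
    {"offset":[0,-0.1,0],"yaw":0},
    {"offset":[0,-0.1,0],"yaw":0},
  ],
)

```text
time_s: 8.88
eef_pos: [448.2, -293.8, 131.3]
ee_rot: [-0.551, 0.554, 0.443, -0.44]
force: [-0.7, -0.7, -1.6]
grip_width: 0.642
```

```bash
python3 - <<'E'
from h import *
c=ctrl.capture("side"); 
sl=np.s_[220:400,150:310]
cv2.imwrite(f"pics/side4.png",cv2.resize(c["img"][sl][:,:,::-1],None,fx=3.3,fy=3.3,interpolation=cv2.INTER_CUBIC))
off(557.5,122,150)
E
```

```text
t 8.93 pos [ 447.9 -293.5  130.5] F [-0.6  0.1 -1.4] grip 0.648 q6 [-0.8  -2.15] tilt [ 4.2e-03 -1.0e-04 -1.0e+00] xaxis [0.221 0.975 0.001]
offset m [ 0.4295 -0.0191 -0.0153]
```

View pics/side4.png

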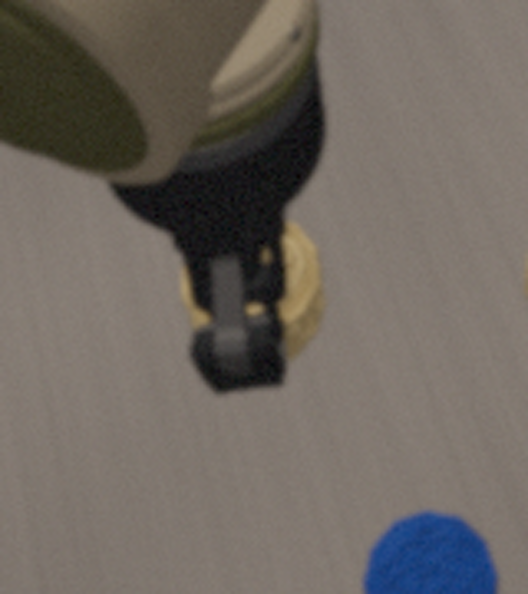

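The nest is held: it fills the jaws in the side view (about 285,290) and nothing is left on the bench beneath. Now to the tray.

Request:
jog_arm(
  targets=[
    {"offset":[0.015,-0.01,0],"yaw":0},
    {"offset":[0.045,-0.019,-0.002],"yaw":0},
    {"offset":[0.08,-0.019,-0.003],"yaw":0},
    {"offset":[0.12,-0.019,-0.005],"yaw":0},
    {"offset":[0.16,-0.019,-0.006],"yaw":0},
    {"offset":[0.2,-0.019,-0.008],"yaw":0},
    {"offset":[0.24,-0.019,-0.009],"yaw":0},
    {"offset":[0.28,-0.019,-0.01],"yaw":0},
    {"offset":[0.32,-0.019,-0.012],"yaw":0},
    {"offset":[0.36,-0.019,-0.013],"yaw":0},
    {"offset":[0.39,-0.019,-0.014],"yaw":0},
    {"offset":[0.415,-0.019,-0.015],"yaw":0},
  ],
)

```text
time_s: 9.93
eef_pos: [553.2, 111.3, 148.8]
ee_rot: [-0.552, 0.552, 0.442, -0.441]
force: [-0.1, -0.5, -1.6]
grip_width: 0.643
```

```bash
python3 -c "
from h import *
off(557.5,122,80)"
```

```text
t 9.93 pos [553.2 111.3 148.8] F [-0.1 -0.5 -1.6] grip 0.643 q6 [-0.01 -1.36] tilt [ 1.6e-03  2.0e-04 -1.0e+00] xaxis [0.219 0.976 0.001]
offset m [ 0.0113  0.0688 -0.0018]
```

Request:
jog_arm(
  targets=[
    {"offset":[0.008,0.005,-0.0015],"yaw":0},
    {"offset":[0.0113,0.02,-0.0018],"yaw":0},
    {"offset":[0.0113,0.045,-0.0018],"yaw":0},
    {"offset":[0.0113,0.063,-0.0018],"yaw":0},
    {"offset":[0.0113,0.0688,-0.0018],"yaw":0},
    {"offset":[0.0113,0.0688,-0.0018],"yaw":0},
    {"offset":[0.0113,0.0688,-0.0018],"yaw":0},
  ],
)

```text
time_s: 10.52
eef_pos: [557.6, 121.8, 80.3]
ee_rot: [-0.552, 0.552, 0.442, -0.441]
force: [0.2, -0.6, -1.2]
grip_width: 0.648
```

```bash
python3 - <<'E'
from h import *
c=ctrl.capture("side"); 
sl=np.s_[60:210,150:320]
cv2.imwrite(f"pics/side5.png",cv2.resize(c["img"][sl][:,:,::-1],None,fx=4,fy=4,interpolation=cv2.INTER_CUBIC))
off(557.5,122,41)
# predicted nest underside centre outline
s=ctrl.sense()["eef_pos"]
for z in(-31.7,6.3):
  p=proj(c,[[s[0]+28*np.cos(a),s[1]+28*np.sin(a),s[2]+z] for a in np.linspace(0,6.28,30)]);q=(p-[150,60])*4
  print(q.min(0).round(),q.max(0).round())
E
```

```text
t 10.57 pos [557.9 121.8  80.9] F [-0.2 -0.9 -1.2] grip 0.649 q6 [ 0.01 -1.34] tilt [ 2.8e-03  2.0e-04 -1.0e+00] xaxis [0.219 0.976 0.001]
offset m [0.0001 0.0399 0.0006]
[262. 264.] [365. 334.]
[252. 209.] [359. 278.]
```

View pics/side5.png

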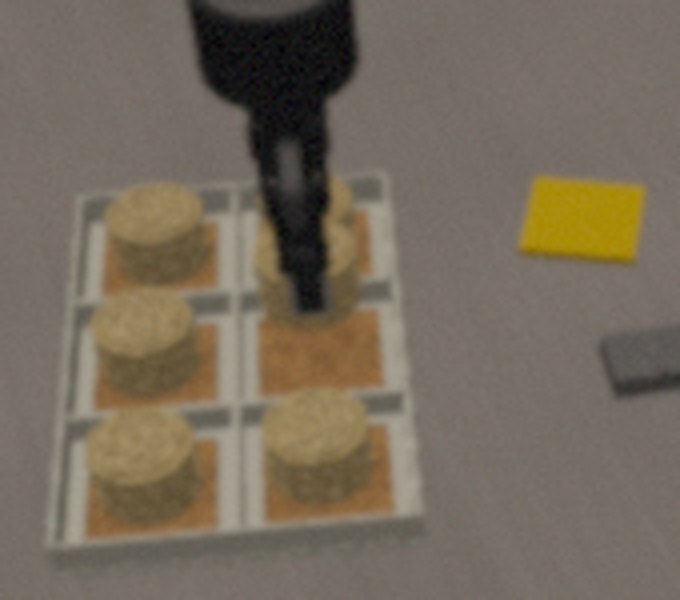

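The nest is upright in the grip above the empty cell (about 305,265), as predicted. Lowering.

Request:
jog_arm(
  targets=[
    {"offset":[0,0.008,0],"yaw":0},
    {"offset":[0,0.018,0],"yaw":0},
    {"offset":[0,0.027,0],"yaw":0},
    {"offset":[0,0.033,0],"yaw":0},
    {"offset":[0,0.0355,0],"yaw":0},
    {"offset":[0,0.0365,0],"yaw":0},
    {"offset":[0,0.0365,0],"yaw":0},
  ],
)

```text
time_s: 11.15
eef_pos: [558.0, 121.8, 44.2]
ee_rot: [-0.552, 0.553, 0.443, -0.441]
force: [-0.5, -0.3, -1.7]
grip_width: 0.645
```

Request:
jog_arm(
  targets=[
    {"offset":[0,0.0005,0],"yaw":0},
    {"offset":[0,0.001,0],"yaw":0},
    {"offset":[0,0.0015,0],"yaw":0},
  ],
)

```text
time_s: 11.4
eef_pos: [558.2, 121.9, 43.0]
ee_rot: [-0.551, 0.553, 0.443, -0.441]
force: [-0.5, -0.9, -0.7]
grip_width: 0.641
```

Request:
jog_arm(
  targets=[
    {"offset":[0,0.0005,0],"yaw":0},
    {"offset":[0,0.001,0],"yaw":0},
    {"offset":[0,0.0015,0],"yaw":0},
  ],
)

```text
time_s: 11.65
eef_pos: [558.2, 121.9, 41.5]
ee_rot: [-0.551, 0.553, 0.443, -0.441]
force: [-1.3, 0.2, 1.2]
grip_width: 0.644
```

Request:
jog_arm(
  targets=[
    {"offset":[0,0.0003,0],"yaw":0},
    {"offset":[0,0.0006,0],"yaw":0},
    {"offset":[0,0.0006,0],"yaw":0},
  ],
)

```text
time_s: 11.9
eef_pos: [558.2, 121.9, 41.4]
ee_rot: [-0.551, 0.553, 0.443, -0.441]
force: [-2.9, 0.1, 4.8]
grip_width: 0.642
```

Request:
jog_arm(
  targets=[
    {"offset":[0,0,0],"yaw":0},
    {"offset":[0,0,0],"yaw":0},
    {"offset":[0,0,0],"yaw":0},
    {"offset":[0,0,0],"yaw":0},
  ],
  fingers=0.068,
)

```text
time_s: 12.23
eef_pos: [558.2, 121.9, 41.4]
ee_rot: [-0.551, 0.553, 0.443, -0.441]
force: [-0.1, 0.4, -0.8]
grip_width: 0.792
```

Request:
jog_arm(
  targets=[
    {"offset":[0,-0.005,0],"yaw":0},
    {"offset":[0,-0.02,0],"yaw":0},
    {"offset":[0,-0.05,0],"yaw":0},
    {"offset":[0,-0.085,0],"yaw":0},
    {"offset":[0,-0.12,0.03],"yaw":0},
    {"offset":[0,-0.15,0.07],"yaw":0},
    {"offset":[0,-0.17,0.11],"yaw":0},
    {"offset":[0,-0.19,0.15],"yaw":0},
    {"offset":[0,-0.19,0.19],"yaw":0},
    {"offset":[0,-0.19,0.2],"yaw":0},
    {"offset":[0,-0.19,0.2],"yaw":0},
  ],
)

```text
time_s: 13.15
eef_pos: [359.0, 166.6, 231.9]
ee_rot: [-0.551, 0.552, 0.444, -0.441]
force: [0.4, -0.3, 0.7]
grip_width: 0.796
```

```bash
python3 - <<'E'
from h import *
a=[]
for n in ("top","side"):
    c=ctrl.capture(n)
    sl=np.s_[160:310,110:280] if n=="top" else np.s_[60:210,150:320]
    a.append(cv2.resize(c["img"][sl][:,:,::-1],(397,350),interpolation=cv2.INTER_CUBIC))
    cv2.imwrite(f"pics/{n}6.png",c["img"][:,:,::-1])
cv2.imwrite("pics/both6.png",np.hstack(a))
off(557.5,122,41)
E
```

```text
t 13.25 pos [362.4 165.8 231.5] F [ 0.3 -0.4 -0.2] grip 0.798 q6 [ 0.13 -1.22] tilt [ 5.2e-03  3.0e-04 -1.0e+00] xaxis [0.218 0.976 0.001]
offset m [-0.0005  0.1915 -0.199 ]
```

View pics/both6.png

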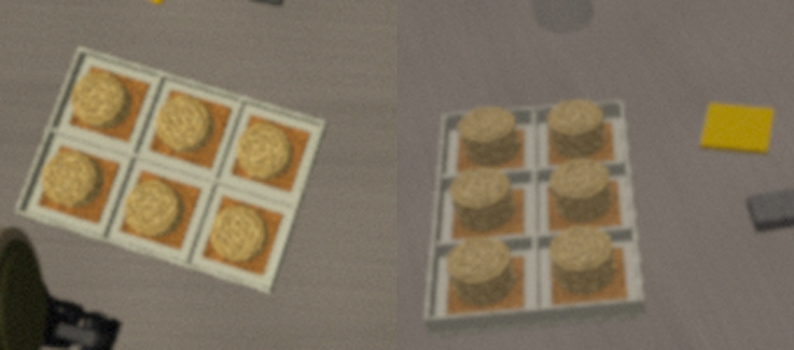

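View pics/side6.png

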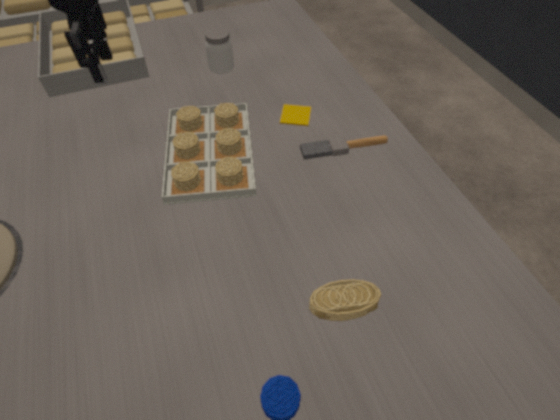

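All six cells are filled and the new nest stands flat in the middle cell (top view about 183,123; side view about 580,190). The loaf and the blue disc haven't moved, and the gripper is clear.

```bash
python3 -c "
from h import *
s=ctrl.sense();print(s['time_s'],s['force'].round(1),s['dq'].round(3));print(ctrl.finish_job())"
```

```text
13.25 [ 0.3 -0.4 -0.2] [-0.02   0.047 -0.029  0.001 -0.004 -0.002]
the job is handed in; nothing more can be done
None
```

The round nest now stands flat in the previously empty middle cell of the tray, and I handed the job in at about 13.3 s.

- **Pad press:** I pressed the shut, empty fingertips on the cork pad for about 0.7 s, at about 7–8 N.
- **Bench touch:** Before gripping, I touched the open fingertips lightly on the bench beside the nest, at about 16 N, to measure how far they reach.
- **Placing:** I gripped the cream nest at 25 N and lowered it until contact, at about 5 N. Then I let go and backed the arm away.

**Last checks:** The last pictures show all six cells filled and the new nest upright near its cell centre. The loaf and the blue look-alike are where they were. The fingers are open and clear of everything, with no contact force. None of the checks failed. The two cameras differed by about 5 mm on the pad's position, so I aimed by the tray rim, where they agreed to within 1 mm.

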